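# Roll the lens tube into its V-cradle and against the end stop

### The job

Roll the aluminium lens tube along the bench with the fingertips, up the little ramp and down into the V of the steel cradle, and push it endways so that it ends up lying fully down in the V with its end touching the cradle's upright stop plate. Only push it, steadily: never lift, carry or flick the tube, and leave the funnel, the lens and the adapter where they are. Finish with the hand clear of everything.

Things in the scene. Friction and masses are not known exactly. Their poses are not given: they have to be found in the camera images.
- cradle: Fixed grey steel V-cradle; place and heading vary. Origin: on the bench, below the bottom line of the V, mid-way along it. Its y runs along the V (140 mm long, y -70 to +70, open at +y); its x points across, from the ramp to the back wall. 90-degree V: lip 18 mm high at x = -14 mm, bottom line 4 mm above the bench at x = 0, back wall up to 34 mm high at x = +30 mm.
- cradle_ramp (a point): Middle of the foot of the cradle's ramp, at bench level, at cradle x = -84 mm, y = 0; axes as the cradle. The ramp, 140 mm wide, rises evenly from here to 18 mm high at x = -22 mm, then is level as far as the V's lip at x = -14 mm.
- cradle_stop (a point): Point on the inner face of the upright stop plate that closes the V's -y end: cradle x = 0, y = -70 mm, 32 mm above the bench; axes as the cradle. The plate is 55 mm high, 6 mm thick and reaches from x = -25 to +70 mm. A flat flange lies behind the back wall to x = +70 mm.
- cradle_seat (a point): The point, fixed in the cradle, where the middle of the tube lies when it is fully seated in the V with its end against the stop plate: 20 mm from the cradle's origin along its +y, 32 mm above the bench. The same axes as the cradle.
- tube: Loose closed slippery aluminium tube (friction 0.3), black end bands, 40 mm diameter, 180 mm long, 0.28 to 0.46 kg. Origin: its centre. Its y runs along the tube; x and z turn as it rolls. Starts 125 to 175 mm before the V, up to 0.2 rad askew. Rolled in, it ends some 15 to 35 mm short of the stop; its +y-side end sticks out over 35 mm past the cradle to push on (1 to 2 N).
- funnel: Bystander: loose yellow plastic funnel standing mouth down on the bench, 72 mm wide, 92 mm high, behind the cradle's back wall. Origin: centre of its underside.
- lens: Bystander: loose round lens in a black ring on a steel foot (50 by 70 mm), 128 mm high in all, behind the cradle's back wall. Origin: centre of its underside.
- adapter: Bystander: loose black power adapter, 85 by 50 by 32 mm high, lying on the bench before the ramp, behind and to the stop-plate side of the tube. Origin: centre of its underside.

How it is judged:
On the way, in this order (a step that is already met when the one before it is completed fails the run):
1. the tube is on the ramp, resting on it (x of tube in the frame of cradle between -0.075 and -0.016 m and contact force between tube and cradle above 0.5 N), for 0.05 s.
2. the tube lies down in the V (x of tube in the frame of cradle between -0.005 and 0.005 m and z of tube in the frame of cradle below 0.0355 m and angle between the y axis of tube and the y axis of cradle, either way round below 0.06 rad), for 0.2 s.
At the end, for the whole second after the job is handed in: The tube lies at rest in the V: its middle within 4 mm across and 3 mm in height of the seated point, its axis within 0.04 rad of the V, and its end within 4 mm of the stop plate (x of tube in the frame of cradle_seat between -0.004 and 0.004 m and z of tube in the frame of cradle_seat between -0.003 and 0.003 m and y of tube in the frame of cradle_seat between -0.004 and 0.004 m and angle between the y axis of tube and the y axis of cradle, either way round below 0.04 rad and linear speed of tube below 0.02 m/s); the robot touches nothing.
It fails at once if the tube is lifted (its centre more than 55 mm above the bench) (height (world z) of tube above 0.055 m).
It fails at once if the tube is carried: off the bench before it has reached the ramp (height (world z) of tube above 0.03 m and x of tube in the frame of cradle below -0.09 m).
It fails at once if the tube is flicked or thrown (faster than 0.45 m/s) (linear speed of tube above 0.45 m/s).
It fails at once if the funnel, the lens or the adapter is disturbed (moved more than 15 mm) (distance of any of funnel, lens, adapter from where it was at the start of the episode above 0.015 m).
It also fails if it takes over 54 s, if anything falls off the work surface, if the arm or the gripper's body presses on something with over 40 N, if the wrist force passes 120 N, or if a joint passes its speed limit or range.

### The arm

A 6-joint arm with a two-finger parallel gripper is mounted at the origin on the work surface. World frame = base frame: x ahead of the robot, y to its left, z up, the work surface at z = 0. Lengths are in m, angles in rad, forces in N, time in s.
With the tool pointing down it reaches from about 0.3 to 0.85 m from the base axis. Payload 4.2 kg.
Tool frame: the origin (TCP) lies at the very end of the fingers, on their centre line; the grasp point (between the pads) lies 19 mm behind it; z points along the fingers, y is the direction in which the jaws open and shut (so a half turn about z gives the same grasp; the last joint's range is limited). The gripper opens to 91 mm and grips with 3 to 60 N. Pads are 32 mm wide; open, the fingers measure 118 mm over their backs; the gripper's body (76 mm by 178 mm) begins 60 mm behind the grasp point.
Start: joints at [-1.241, 0.32, 1.565, -0, 1.257, -0.02], TCP at [0.197, -0.54, 0.214] pointing down, gripper open.
Joint ranges: [-3.11, 3.11], [-0.84, 2.01], [0.21, 2.61], [-1.34, 4.49], [0.05, 2.63], [-2.56, 2.56]. Speed limits (rad/s): [2.57, 2.57, 3.14, 3.14, 3.14, 3.14].

### API

Orientations are given as a unit quaternion [w, x, y, z].
In Python, from plant import readout, cams, job, finder gives the robot as it stands. The module is installed in compiled form; this text tells all that it offers.
- The arm moves only by the shell command python3 -m jog 'ROWS' [OPENING] [FORCE]. ROWS is JSON, a list that holds one entry, the list of rows, each a list of 6 numbers: the shift along the world's x, y, z scaled (see below), then the turn, a rotation vector about the world's x, y, z scaled (see below). In form: [[[tx, ty, tz, rx, ry, rz], ...]]. A call has 1 to 10 rows; each row shifts and turns the pose as measured when the row begins; what a row does not reach is not made up. The controller multiplies each number of a shift by 0.15 m and each number of a turn by 360 degrees. A row lasts 1/10 s, in which the tool goes at most 50 mm and 8.59 degrees, less where a joint would pass 70% of its speed; a pose out of reach is approached as far as the arm can. A call with a number of a shift or a turn outside -1 to 1 is refused whole. A call with a gripper value outside its range is refused whole. OPENING is the opening, from -1 (shut) to 1 (fully open), set as the call begins (- or left out, the last holds). The fingers move at their own pace and stop on an object; FORCE is the grip in N (left out, the last holds). Time passes only in rows, so rows that do not move let the fingers close. It gives the time, the measured TCP pose, the force and the opening at its end, in the units of the state.
- readout.get_obs(): the state, without advancing time (a new reading comes with each control period).
- cams.camera(name): name is "scene" or "top" or "wrist"; returns a dict with "pixels" (420x560x3 uint8, red, green, blue), "intrinsics" (3x3 intrinsics, pixels), "k1" (the pictures are not rectified: a ray, as slopes to the right and down, at radius r is drawn at 1 + k1 r^2 times it, then the intrinsics apply), "pose" (4x4, takes a point from camera to world coordinates). Camera axes: x right, y down, z forward; pixel columns grow to the right and rows downward; lengths in m; the calibration is good to about 2 mm. A picture is of the moment at which its call begins. There is no depth.
- job.job_done(): hands the job in, once; it reports no verdict.
Trained networks look in a picture, given as the dict that the camera call returned (one of the last four; its "shot" number tells which), for a name from the list of things; names that differ only in an ending like _2 or _b are one class to them, and where a whole thing is asked for, a point or a joint stands for the part that bears it (a point fixed in the world has none). Each returns a list of dicts, best first, with "score" (0 to 1); they miss things now and then, are a little off and sometimes report something else, mostly with a low value. They report only what shows in the picture. A call takes as long as a camera call.
- finder.boxes_of(name, picture): "uv" ([column, row] in pixels, amid what is visible of it).
- finder.silhouettes(name, picture): "pixels" (420x560 bool, what is visible of it) and "uv" ([column, row] in pixels, amid what is visible of it).
The state is a dict: "clock": time; "q": joint angles; "qd": joint speeds; "tau": joint torques, N m; "tcp_pos": TCP position; "eef_rot": TCP orientation; "force": force on the tool from outside, world axes, zero at the start; "ft_torque": the same for the moment, N m; "gripper_width": finger opening in m.
Only numpy, scipy, OpenCV 4.12 (cv2) and the standard library are available. Lean on these libraries where they do the work, as an engineer would, in place of code of your own. Each camera call takes 0.05 s, during which the arm holds its last target. There are 200 camera calls.

## Working session

There is one attempt and no reset: what is moved stays moved. The work goes in short steps, Python scripts to look and compute and a shell command to move; the robot and the scene stay as the last step left them, time stands still between calls to the robot, and variables do not carry over. Pictures are saved under pics/ and viewed, about 8 in all and at most 12, crops included, and the job is handed in when it is done.

```bash
mkdir -p pics; cat > h.py <<'E'
import numpy as np, cv2
from plant import readout, cams, job, finder
def ray(p,uv):
    K=np.array(p["intrinsics"]);T=np.array(p["pose"])
    d=np.array([(uv[0]-K[0,2])/K[0,0],(uv[1]-K[1,2])/K[1,1]]);s=d.copy()
    for _ in range(20): s=d/(1+p["k1"]*(s@s))
    return T[:3,3],T[:3,:3]@np.r_[s,1]
def at(p,uv,z):
    o,d=ray(p,uv);return (o+d*(z-o[2])/d[2])
def proj(p,X):
    K=np.array(p["intrinsics"]);T=np.array(p["pose"])
    c=(np.atleast_2d(X)-T[:3,3])@T[:3,:3];s=c[:,:2]/c[:,2:]
    s=s*(1+p["k1"]*(s**2).sum(1))[:,None]
    return s*[K[0,0],K[1,1]]+[K[0,2],K[1,2]]
def save(p,n): cv2.imwrite("pics/"+n,p["pixels"][:,:,::-1])
E
python3 - <<'E'
from h import *
o=readout.get_obs();print(o)
for c in["top","scene"]:
    p=cams.camera(c);save(p,c+"0.png");print(c,np.round(p["pose"],3).tolist(),p["intrinsics"],p["k1"])
    for n in["cradle","tube","funnel","lens","adapter","cradle_ramp","cradle_stop","cradle_seat"]:
        r=finder.silhouettes(n,p)
        for a in r[:2]:
            q=cv2.minAreaRect(np.argwhere(a["pixels"])[:,::-1].astype(np.float32))
            print(n,round(a["score"],2),np.round(a["uv"]),a["pixels"].sum(),np.round(at(p,a["uv"],0.02),3),np.round(cv2.boxPoints(q)).tolist())
E
```

```text
{'clock': 0.0, 'q': array([-1.24105357e+00,  3.20277367e-01,  1.56568606e+00,  2.56917948e-05,
        1.25740582e+00, -2.00112781e-02]), 'qd': array([-0.00085902,  0.00132346, -0.00023414, -0.00157506, -0.00078677,
        0.00034987]), 'tau': array([ 1.34642014e-03, -4.12455368e+01, -2.31969130e+01,  7.26241199e-02,
        4.56223497e-02, -1.62880160e-04]), 'tcp_pos': array([ 0.19686872, -0.53969898,  0.21312591]), 'eef_rot': array([-8.79546798e-04,  9.84748246e-01,  1.73983053e-01, -1.24946476e-04]), 'force': array([ 0.28040809, -0.0934927 , -0.00558564]), 'ft_torque': array([0.00872946, 0.01667365, 0.01986371]), 'gripper_width': 0.09130962802264357}
top [[-0.001, -0.995, 0.101, 0.525], [-1.0, 0.003, 0.013, 0.03], [-0.013, -0.101, -0.995, 1.161], [0.0, 0.0, 0.0, 1.0]] [[506.84989114   0.         273.76034445]
 [  0.         506.84989114 201.84317421]
 [  0.           0.           1.        ]] -0.08012807731628606
cradle 0.95 [230. 210.] 4270 [0.623 0.145 0.02 ] [[188.0, 226.0], [212.0, 164.0], [277.0, 190.0], [253.0, 252.0]]
tube 0.67 [276. 251.] 1398 [0.531 0.041 0.02 ] [[256.0,
[... 1824 characters left out ...]
ens 0.55 [382. 281.] 1747 [0.693 0.241 0.02 ] [[352.0, 294.0], [389.0, 231.0], [418.0, 248.0], [381.0, 311.0]]
adapter 0.97 [180. 182.] 1395 [ 0.629 -0.166  0.02 ] [[149.0, 188.0], [159.0, 159.0], [208.0, 176.0], [198.0, 205.0]]
adapter 0.39 [443. 262.] 1424 [0.62  0.326 0.02 ] [[414.0, 255.0], [455.0, 228.0], [478.0, 264.0], [437.0, 291.0]]
cradle_ramp 0.79 [337. 235.] 6053 [0.634 0.146 0.02 ] [[277.0, 234.0], [338.0, 173.0], [398.0, 233.0], [336.0, 294.0]]
cradle_stop 0.79 [338. 237.] 6130 [0.637 0.148 0.02 ] [[275.0, 235.0], [333.0, 172.0], [397.0, 231.0], [340.0, 294.0]]
cradle_seat 0.71 [335. 235.] 6083 [0.636 0.143 0.02 ] [[277.0, 234.0], [338.0, 173.0], [398.0, 232.0], [336.0, 294.0]]
```

```bash
python3 - <<'E'
import cv2,numpy as np
a=cv2.imread("pics/top0.png")[130:310,120:400];b=cv2.imread("pics/scene0.png")[120:330,140:490]
a=cv2.resize(a,(420,270));b=cv2.resize(b,(450,270))
a=cv2.resize(cv2.imread("pics/top0.png")[140:310,120:400],None,fx=2.8,fy=2.8,interpolation=2)
cv2.imwrite("pics/t.png",a)
cv2.imwrite("pics/s.png",cv2.resize(cv2.imread("pics/scene0.png")[120:330,140:490],None,fx=2.25,fy=2.25,interpolation=2))
E
```

```text
(no output)
```

View pics/t.png

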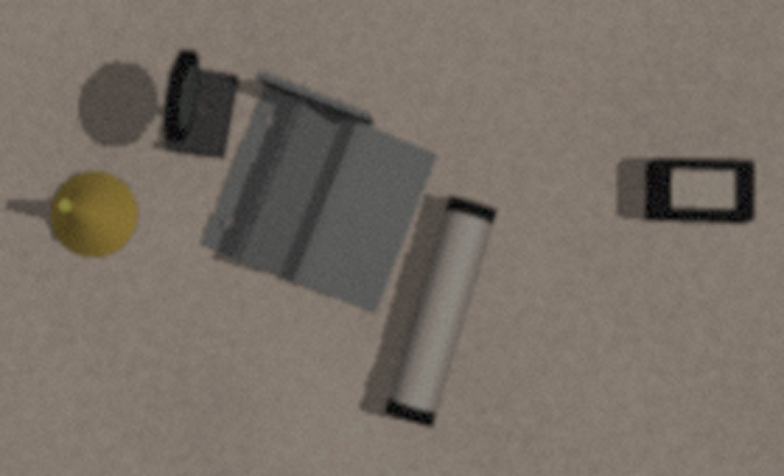

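View pics/s.png

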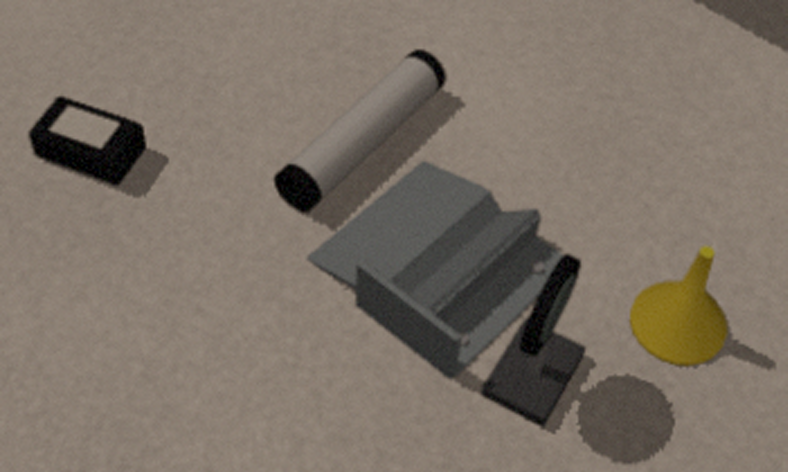

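```bash
cat >> h.py <<'E'
from scipy.optimize import minimize
from scipy.spatial.transform import Rotation as R
Y=70
def prism(pts,y0=-70,y1=70): return np.array([[x,y,z] for x,z in pts for y in(y0,y1)])/1e3
CR=[prism([(-84,0),(-22,18),(-14,18),(-14,0)]),prism([(-14,0),(-14,18),(0,4),(0,0)]),prism([(0,0),(0,4),(30,34),(30,0)]),prism([(30,0),(30,4),(70,4),(70,0)]),prism([(-25,0),(-25,55),(70,55),(70,0)],-76,-70)]
t=np.linspace(0,2*np.pi,24)
TU=[np.array([[.02*np.cos(a),y,.02*np.sin(a)] for a in t for y in(-.09,.09)])]
def place(v,P,z=0,tilt=0):
    return [p@R.from_euler("zx",[v[2],tilt]).as_matrix().T+[v[0],v[1],z] for p in P]
def ren(p,Ps):
    S=4; m=np.zeros((420*S,560*S),np.uint8)
    for q in Ps: cv2.fillConvexPoly(m,cv2.convexHull(np.round(proj(p,q)*S+S/2).astype(np.int32)),1)
    return cv2.resize(m.astype(np.float32),(560,420),interpolation=cv2.INTER_AREA)
def fit(name,P,v,pics,z=0):
    ms=[]
    for p in pics:
        r=finder.silhouettes(name,p)
        if r: ms.append((p,r[0]["pixels"].astype(np.float32)))
    def c(v):
        s=0
        for p,m in ms:
            g=ren(p,place(v,P,z)); s+=1-np.minimum(g,m).sum()/np.maximum(g,m).sum()
        return s/len(ms)
    r=minimize(c,v,method="Nelder-Mead",options=dict(initial_simplex=np.array(v)+np.array([[0,0,0],[.02,0,0],[0,.02,0],[0,0,.1]]),xatol=1e-4,fatol=1e-4))
    return r.x,r.fun
def rel(c,X):
    d=np.array(X[:2])-c[:2];a=c[2];return np.array([d@[np.cos(a),np.sin(a)],d@[-np.sin(a),np.cos(a)]])
def world(c,xy):
    a=c[2];return np.array([c[0]+xy[0]*np.cos(a)-xy[1]*np.sin(a),c[1]+xy[0]*np.sin(a)+xy[1]*np.cos(a)])
E
python3 - <<'E'
from h import *
T,S=cams.camera("top"),cams.camera("scene")
for pics in([T],[S],[T,S]):
    c,f=fit("cradle",CR,[.63,.14,np.radians(68)],pics); u,g=fit("tube",TU,[.53,.04,np.radians(70)],pics,.02)
    print(c.round(4),round(f,3),u.round(4),round(g,3),"tube in cradle",rel(c,u).round(4),u[2]-c[2])
np.save("c.npy",c)
o=readout.get_obs()
print("tcp in cradle",rel(c,o["tcp_pos"]))
for P in[(-.2,0),(-.19,-.0)]: print(world(c,P))
y=R.from_quat(o["eef_rot"][[1,2,3,0]]).apply([0,1,0]);print("jaw angle",np.degrees(np.arctan2(y[1],y[0])), "cradle y",np.degrees(c[2])+90)
E
```

```text
[0.6258 0.1448 1.1957] 0.021 [0.5313 0.0389 1.2704] 0.05 tube in cradle [-0.1331  0.0491] 0.0746521042837689
[0.6247 0.1453 1.192 ] 0.043 [0.5312 0.0388 1.2689] 0.043 tube in cradle [-0.1335  0.0475] 0.07690622209905973
[0.6254 0.1451 1.1942] 0.033 [0.5311 0.0391 1.2732] 0.047 tube in cradle [-0.1332  0.0487] 0.07904400298403602
tcp in cradle [-0.7947545   0.14630799]
[ 0.55186011 -0.04092135]
[ 0.55553776 -0.03162216]
jaw angle -69.95579885547791 cradle y 158.42214848535724
```

```bash
python3 -m jog '[[[0.154,0.258,0,0,0,0.0224],[0.154,0.258,0,0,0,0.0224],[0.154,0.258,0,0,0,0.0224],[0.154,0.258,0,0,0,0.0224],[0.154,0.258,0,0,0,0.0224],[0.154,0.258,0,0,0,0.0224],[0.154,0.258,0,0,0,0],[0.154,0.258,0,0,0,0],[0.154,0.258,0,0,0,0],[0.154,0.258,0,0,0,0]]]' 1
cat > st.py <<'E'
from h import *
c=np.load("c.npy");o=readout.get_obs();r=R.from_quat(o["eef_rot"][[1,2,3,0]]);y=r.apply([0,1,0]);z=r.apply([0,0,1])
f=o["force"];print("t",round(o["clock"],2),"cradle tcp",rel(c,o["tcp_pos"]).round(4),"z",o["tcp_pos"][2].round(4),"jawerr deg",((np.degrees(np.arctan2(y[1],y[0])-c[2])+180)%180-90).round(2),"zax",z.round(3),"F cradle",rel([0,0,c[2]],f).round(2),f[2].round(2),"w",o["gripper_width"].round(3))
E
python3 st.py
```

```text
clock: 2.4
tcp_pos: [0.4321, -0.1437, 0.2147]
eef_rot: [0.004, 0.82, 0.572, 0.002]
force: [1.1, -0.5, -0.8]
gripper_width: 0.0909Traceback (most recent call last):
  File "st.py", line 3, in <module>
    f=o["force"];print("t",round(o["clock"],2),"cradle tcp",rel(c,o["tcp_pos"]).round(4),"z",o["tcp_pos"][2].round(4),"jawerr deg",((np.degrees(np.arctan2(y[1],y[0])-c[2])+180)%180-90).round(2),"zax",z.round(3),"F cradle",rel([0,0,c[2]],f).round(2),f[2].round(2),"w",o["gripper_width"].round(3))
                                                                                                                                                                                                                                                                           ^^^^^^^^^^^^^^^^^^^^^^^^
AttributeError: 'float' object has no attribute 'round'
```

```bash
sed -i 's/o\["gripper_width"\].round(3)/round(float(o["gripper_width"]),3)/' st.py; python3 -m jog '[[[0.169,0.28,0,0,0,-0.002],[0.169,0.28,0,0,0,-0.002],[0.169,0.28,0,0,0,0],[0,0,-0.27,0,0,0],[0,0,-0.27,0,0,0],[0,0,-0.27,0,0,0],[0,0,-0.27,0,0,0],[0,0,-0.1,0,0,0],[0,0,0,0,0,0]]]'; python3 st.py
```

```text
clock: 3.3
tcp_pos: [0.5145, -0.0067, 0.0351]
eef_rot: [0.008, 0.824, 0.566, 0.007]
force: [0.4, 0.7, -0.0]
gripper_width: 0.0912
t 3.3 cradle tcp [-0.1819  0.0473] z 0.0351 jawerr deg 0.59 zax [ 0.021 -0.004 -1.   ] F cradle [ 0.78 -0.08] -0.01 w 0.091
```

```bash
python3 -m jog '[[[0,0,-0.08,0.0006,0.0033,-0.0016],[0,0,-0.07,0,0,0],[0,0,0,0,0,0]]]'; python3 st.py;  python3 -m jog '[[[0.012,0.031,0,0,0,0],[0.012,0.031,0,0,0,0],[0.012,0.031,0,0,0,0],[0.012,0.031,0,0,0,0],[0.012,0.031,0,0,0,0],[0.012,0.031,0,0,0,0]]]'; python3 st.py
python3 - <<'E'
from h import *
c=np.load("c.npy");p=cams.camera("top");s=cams.camera("scene");save(s,"s2.png")
u,g=fit("tube",TU,[.54,.06,1.25],[p,s],.02);print("tube",rel(c,u).round(4),(u[2]-c[2]).round(3),g)
E
```

```text
clock: 3.6
tcp_pos: [0.5166, -0.0068, 0.013]
eef_rot: [0.001, 0.827, 0.562, 0.001]
force: [-0.3, -1.1, -0.2]
gripper_width: 0.0913
t 3.6 cradle tcp [-0.1813  0.0453] z 0.013 jawerr deg -0.05 zax [ 0.003 -0.    -1.   ] F cradle [-1.16 -0.09] -0.16 w 0.091
clock: 4.2
tcp_pos: [0.5303, 0.0231, 0.0157]
eef_rot: [0.003, 0.827, 0.562, 0.003]
force: [-0.1, -0.9, 0.2]
gripper_width: 0.0913
t 4.2 cradle tcp [-0.1483  0.0436] z 0.0157 jawerr deg -0.08 zax [ 0.008 -0.    -1.   ] F cradle [-0.85 -0.21] 0.23 w 0.091
tube [-0.1026  0.0516] 0.081 0.4494806230068207
```

View pics/s2.png

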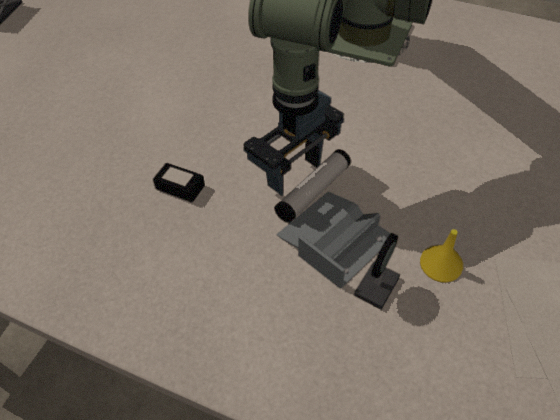

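```bash
python3 -m jog '[[[0.011,0.031,0,0,0.0012,0],[0.011,0.031,0,0,0,0],[0.011,0.031,0,0,0,0],[0.011,0.031,0.004,0,0,0],[0.011,0.031,0.004,0,0,0],[0.011,0.031,0.004,0,0,0],[0.011,0.031,0.007,0,0,0],[0.011,0.031,0.007,0,0,0],[0.011,0.031,0.007,0,0,0],[0.011,0.031,0.007,0,0,0]]]'; python3 st.py
python3 - <<'E'
from h import *
c=np.load("c.npy");s=cams.camera("scene");save(s,"s3.png")
for z in(.025,.03):
    u,g=fit("tube",TU,list(world(c,(-.065,.05)))+[1.25],[s],z);print("tube",rel(c,u).round(4),(u[2]-c[2]).round(3),g)
E
```

```text
clock: 5.4
tcp_pos: [0.5444, 0.0682, 0.0221]
eef_rot: [0.001, 0.827, 0.562, -0.005]
force: [-1.9, -5.1, 2.3]
gripper_width: 0.0915
t 5.4 cradle tcp [-0.1013  0.047 ] z 0.0221 jawerr deg 0.03 zax [-0.008 -0.008 -1.   ] F cradle [-5.46 -0.12] 2.34 w 0.091
tube [-0.0633  0.0542] -0.017 0.0395016074180603
tube [-0.0608  0.0511] -0.01 0.03450441360473633
```

View pics/s3.png

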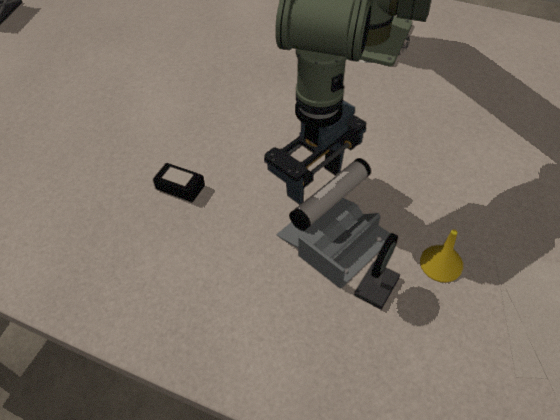

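```bash
python3 -m jog '[[[0.012,0.031,0.009,0,-0.001,0],[0.012,0.031,0.009,0,0,0],[0.012,0.031,0.009,0,0,0],[0.012,0.031,0.009,0,0,0],[0.012,0.031,0.009,0,0,0],[0.012,0.031,0.009,0,0,0],[0.012,0.031,0.009,0,0,0],[0.012,0.031,0.005,0,0,0]]]'; python3 st.py
python3 - <<'E'
from h import *
c=np.load("c.npy");s=cams.camera("scene")
u,g=fit("tube",TU,list(world(c,(-.03,.05)))+[1.2],[s],.037);print("tube",rel(c,u).round(4),(u[2]-c[2]).round(3),g)
E
```

```text
clock: 6.35
tcp_pos: [0.5549, 0.1005, 0.0329]
eef_rot: [0.005, 0.827, 0.563, -0.009]
force: [-0.8, -4.4, 1.8]
gripper_width: 0.091
t 6.35 cradle tcp [-0.0674  0.0492] z 0.0329 jawerr deg 0.05 zax [-0.01  -0.018 -1.   ] F cradle [-4.36 -0.86] 1.78 w 0.091
tube [-0.0281  0.0534] -0.003 0.04897153377532959
```

```bash
python3 -m jog '[[[0.008,0.022,-0.015,0.0015,-0.0008,0],[0.008,0.022,-0.015,0.0015,-0.0008,0],[0.008,0.022,-0.004,0,0,0],[0.008,0.022,-0.004,0,0,0],[0.008,0.022,-0.002,0,0,0],[0.008,0.022,-0.002,0,0,0]]]'; python3 st.py
python3 - <<'E'
from h import *
c=np.load("c.npy");s=cams.camera("scene")
u,g=fit("tube",TU,list(world(c,(-.015,.05)))+[1.2],[s],.037);print("tube",rel(c,u).round(4),(u[2]-c[2]).round(3),g)
E
```

```text
clock: 7.05
tcp_pos: [0.5637, 0.1241, 0.0252]
eef_rot: [-0.002, 0.827, 0.562, 0.004]
force: [-0.3, -0.4, 0.1]
gripper_width: 0.091
t 7.05 cradle tcp [-0.0422  0.0497] z 0.0252 jawerr deg -0.06 zax [ 0.004  0.007 -1.   ] F cradle [-0.45  0.09] 0.11 w 0.091
tube [0.0018 0.0492] 0.003 0.029929697513580322
```

```bash
python3 -m jog '[[[-0.03,-0.09,0.1,0,0,0],[0,0,0.25,0,0,0],[0,0,0.25,0,0,0],[-0.187,0.195,0,0,0,0],[-0.187,0.195,0,0,0,0],[-0.187,0.18,0,0,0,0],[-0.187,0.18,0,0,0,0],[0,0,0,0,0,0]]]' ; python3 -m jog '[[[0,0,0,0,0,0],[0,0,0,0,0,0],[0,0,0,0,0,0],[0,0,0,0,0,0],[0,0,0,0,0,0],[0,0,0,0,0,0]]]' -1 5; python3 st.py
python3 - <<'E'
from h import *
c=np.load("c.npy");s=cams.camera("scene");T=cams.camera("top");save(s,"s4.png")
for P in([s],[T]):
    u,g=fit("tube",TU,list(world(c,(0,.05)))+[1.2],P,.032);print("tube",rel(c,u).round(4),(u[2]-c[2]).round(3),g)
E
```

```text
clock: 7.95
tcp_pos: [0.4432, 0.2186, 0.1266]
eef_rot: [-0.0, 0.829, 0.559, 0.007]
force: [0.7, -1.1, -0.4]
gripper_width: 0.0908
clock: 8.55
tcp_pos: [0.4461, 0.215, 0.1287]
eef_rot: [0.001, 0.83, 0.558, 0.009]
force: [-0.3, -0.0, 0.2]
gripper_width: 0.0463
t 8.55 cradle tcp [-0.001   0.1925] z 0.1287 jawerr deg -0.6 zax [ 0.015  0.008 -1.   ] F cradle [-0.15  0.26] 0.24 w 0.046
tube [0.0002 0.0521] 0.007 0.058833420276641846
tube [0.0005 0.0512] -0.002 0.16570764780044556
```

View pics/s4.png

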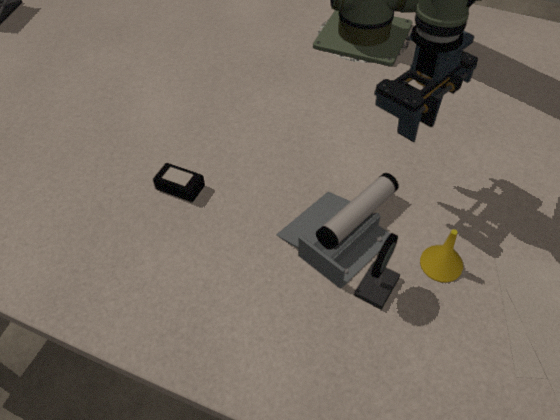

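```bash
python3 -m jog '[[[0,0,0,-0.0013,0.0024,0.0017],[0,0,0,0,0,0],[0,0,0,0,0,0],[0,0,0,0,0,0],[0,0,-0.18,0,0,0],[0,0,-0.18,0,0,0],[0,0,-0.18,0,0,0],[0,0,-0.1,0,0,0],[0,0,-0.04,0,0,0],[0,0,0,0,0,0]]]'; python3 st.py
```

```text
clock: 9.75
tcp_pos: [0.447, 0.2164, 0.0249]
eef_rot: [0.0, 0.826, 0.563, 0.002]
force: [0.2, -0.4, 0.8]
gripper_width: 0.0004
t 9.75 cradle tcp [0.0007 0.1921] z 0.0249 jawerr deg 0.16 zax [ 0.003  0.002 -1.   ] F cradle [-0.29 -0.38] 0.76 w 0.0
```

```bash
python3 -m jog '[[[0.025,-0.01,-0.006,0,0,0],[0.025,-0.01,-0.006,0,0,0],[0.025,-0.01,-0.006,0,0,0],[0.025,-0.01,-0.006,0,0,0],[0.025,-0.01,-0.006,0,0,0],[0.025,-0.01,-0.006,0,0,0],[0.025,-0.01,0,0,0,0],[0.025,-0.01,0,0,0,0],[0.025,-0.01,0,0,0,0],[0.025,-0.01,0,0,0,0]]]'; python3 st.py;  python3 -m jog '[[[0.025,-0.01,0,0,0,0],[0.025,-0.01,0,0,0,0],[0.025,-0.01,0,0,0,0],[0.025,-0.01,0,0,0,0]]]'; python3 st.py
python3 - <<'E'
from h import *
c=np.load("c.npy");s=cams.camera("scene")
u,g=fit("tube",TU,list(world(c,(0,.04)))+[1.2],[s],.032);print("tube",rel(c,u).round(4),(u[2]-c[2]).round(3),g)
E
```

```text
clock: 10.75
tcp_pos: [0.4885, 0.2013, 0.0223]
eef_rot: [-0.0, 0.826, 0.563, 0.004]
force: [-3.4, 2.0, 1.9]
gripper_width: 0.0004
t 10.75 cradle tcp [0.0019 0.148 ] z 0.0223 jawerr deg 0.1 zax [ 0.006  0.005 -1.   ] F cradle [0.57 3.92] 1.93 w 0.0
clock: 11.15
tcp_pos: [0.5026, 0.1952, 0.0222]
eef_rot: [-0.001, 0.827, 0.563, 0.002]
force: [-4.2, 2.6, 2.9]
gripper_width: 0.001
t 11.15 cradle tcp [0.0014 0.1326] z 0.0222 jawerr deg 0.08 zax [ 0.002  0.005 -1.   ] F cradle [0.82 4.89] 2.87 w 0.001
tube [-0.0003  0.0364] -0.012 0.15277743339538574
```

```bash
python3 -m jog '[[[0.016,-0.0065,0,0,0,0],[0.016,-0.0065,0,0,0,0]]]'; python3 st.py;  python3 -m jog '[[[0.016,-0.0065,0,0,0,0]]]'; python3 st.py; python3 -m jog '[[[0.016,-0.0065,0,0,0,0]]]'; python3 st.py
```

```text
clock: 11.45
tcp_pos: [0.5079, 0.1929, 0.0221]
eef_rot: [-0.001, 0.827, 0.563, 0.002]
force: [-4.3, 1.4, 3.5]
gripper_width: 0.0003
t 11.45 cradle tcp [0.0013 0.1268] z 0.0221 jawerr deg 0.08 zax [ 0.003  0.005 -1.   ] F cradle [-0.25  4.52] 3.53 w 0.0
clock: 11.55
tcp_pos: [0.5103, 0.1919, 0.0221]
eef_rot: [-0.001, 0.827, 0.563, 0.002]
force: [-3.6, 2.2, 3.4]
gripper_width: 0.0003
t 11.55 cradle tcp [0.0012 0.1242] z 0.0221 jawerr deg 0.08 zax [ 0.002  0.005 -1.   ] F cradle [0.75 4.17] 3.39 w 0.0
clock: 11.65
tcp_pos: [0.5128, 0.1909, 0.0221]
eef_rot: [-0.001, 0.827, 0.563, 0.002]
force: [-4.8, 1.2, 1.8]
gripper_width: 0.0006
t 11.65 cradle tcp [0.0012 0.1216] z 0.0221 jawerr deg 0.08 zax [ 0.002  0.005 -1.   ] F cradle [-0.65  4.93] 1.78 w 0.001
```

```bash
python3 -m jog '[[[0.014,-0.0055,0,0,0,0]]]'>/dev/null; python3 st.py;  python3 -m jog '[[[0.014,-0.0055,0,0,0,0]]]'>/dev/null; python3 st.py;  python3 -m jog '[[[0.014,-0.0055,0,0,0,0]]]'>/dev/null; python3 st.py
python3 - <<'E'
from h import *
c=np.load("c.npy");s=cams.camera("scene")
u,g=fit("tube",TU,list(world(c,(0,.02)))+[1.2],[s],.032);print("tube",rel(c,u).round(4),(u[2]-c[2]).round(3),g)
cv2.imwrite("pics/s5.png",cv2.resize(s["pixels"][130:330,260:460,::-1],(600,600),interpolation=2))
E
```

```text
t 11.75 cradle tcp [0.0011 0.1215] z 0.0221 jawerr deg -0.03 zax [-0.003  0.006 -1.   ] F cradle [ 4.23 15.52] 8.41 w 0.0
t 11.85 cradle tcp [0.0011 0.1217] z 0.0221 jawerr deg -0.12 zax [-0.008  0.007 -1.   ] F cradle [ 2.45 11.81] 7.94 w 0.0
t 11.95 cradle tcp [0.0011 0.1219] z 0.0222 jawerr deg -0.19 zax [-0.013  0.009 -1.   ] F cradle [ 2.37 10.23] 5.97 w 0.001
tube [0.0001 0.039 ] -0.012 0.23774093389511108
```

View pics/s5.png

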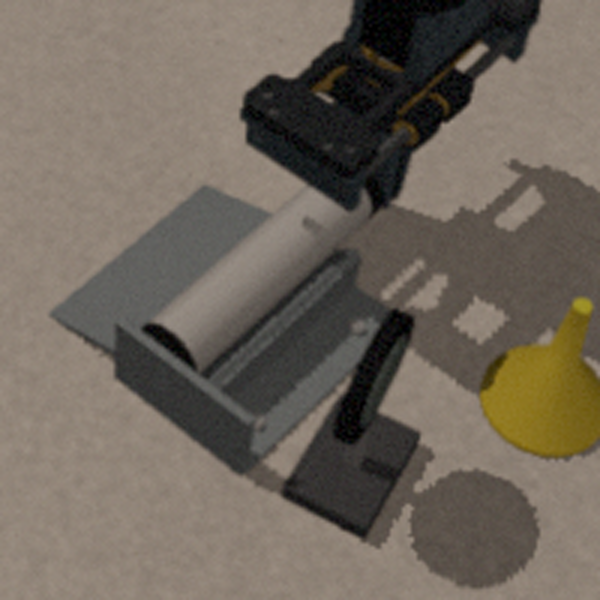

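The end touches the stop: the force jumped from 5 to 15 N and motion stopped, and the picture shows the tube's black end at the plate. Next I back off along the tube axis and rise clear.

```bash
python3 -m jog '[[[-0.02,0.008,0,0,0,0],[-0.08,0.032,0,0,0,0],[-0.16,0.063,0,0,0,0],[-0.16,0.063,0,0,0,0],[0,0,0.25,0,0,0],[0,0,0.25,0,0,0],[-0.2,0.08,0.25,0,0,0],[-0.2,0.08,0.25,0,0,0],[0,0,0,0,0,0],[0,0,0,0,0,0]]]'; python3 st.py
python3 - <<'E'
from h import *
c=np.load("c.npy");s=cams.camera("scene");T=cams.camera("top")
for P in([s],[T],[s,T]):
    u,g=fit("tube",TU,list(world(c,(0,.02)))+[1.2],P,.0323);print("tube",rel(c,u).round(4),(u[2]-c[2]).round(3),round(g,3))
for n in("funnel","lens","adapter"):
  for p in(s,T):
    r=finder.boxes_of(n,p)
    if r: print(n,np.round(r[0]["uv"]),r[0]["score"])
w=lambda p,v:cv2.resize(p["pixels"][v[1]:v[1]+150,v[0]:v[0]+150,::-1],(390,390),interpolation=2)
cv2.imwrite("pics/f.png",np.hstack([w(s,(270,170)),w(T,(160,130))]))
E
```

```text
clock: 13.05
tcp_pos: [0.3882, 0.24, 0.1761]
eef_rot: [-0.003, 0.827, 0.562, 0.003]
force: [0.3, -0.3, -0.2]
gripper_width: 0.0006
t 13.05 cradle tcp [0.001  0.2555] z 0.1761 jawerr deg -0.06 zax [ 0.002  0.008 -1.   ] F cradle [-0.13 -0.41] -0.23 w 0.001
tube [-0.0004  0.0346] -0.0 0.111
tube [0.     0.0188] -0.001 0.078
tube [-0.0004  0.0208] -0.002 0.106
funnel [442. 262.] 0.65
funnel [152. 216.] 0.64
lens [379. 279.] 0.69
lens [189. 179.] 0.59
adapter [178. 181.] 0.98
adapter [369. 207.] 0.96
```

View pics/f.png

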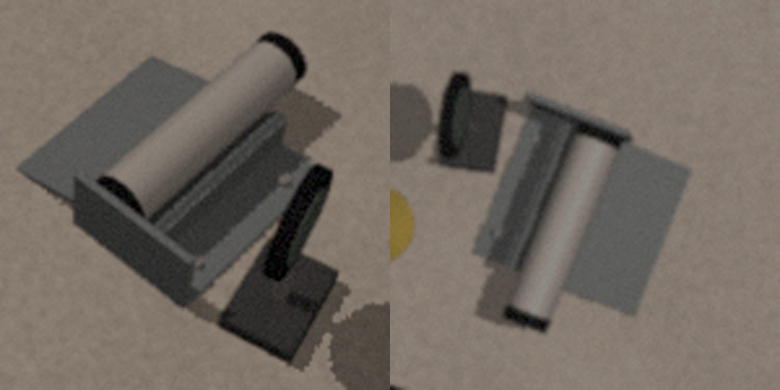

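Both views show the tube lying in the V with its end at the stop plate. The hand is well clear.

```bash
python3 -c "
from plant import job;print(job.job_done())"
```

```text
the job is handed in; nothing more can be done
None
```

I rolled the tube up the ramp with the open fingertips until it dropped into the V. I then pushed its free end with closed fingers until it met the stop plate, backed off, and handed the job in at about 13 s. No verdict was reported.

**Last checks:**
- **Stop contact:** the push force jumped from about 5 to 15 N and the motion stopped, so the end was against the plate.
- **Tube position (top view):** the fit put its middle 0 mm off across the V and at y = 18.8 mm, where the target is 20 mm. The angle error was about 0.001 rad.
- **Tube position (both views together):** this fit gave y = 20.8 mm and an angle error of 0.002 rad.
- **Height:** I did not measure it separately. The fits assumed the seated height, and the picture agrees with that.
- **Bystanders:** the funnel, lens and adapter were found within about 3 pixels of where they started.
- **Hand:** it finished raised, about 0.18 m above the bench, beyond the tube's free end and touching nothing.

**One check disagreed:** the scene camera alone gave y = 34.6 mm. I discounted it because the stop plate hides the near end of the tube in that view. The top view, the stop contact and the picture all contradict it.

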